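Set the screw jack under the overhanging plate

TASK

Take the steel bar from its wooden holder and use it to turn the jack's collar clockwise (seen from above), moving it on from socket to socket as the plate gets in its way, until the jack's brass cap presses snugly up against the setting screw under the overhanging plate. Feel for the moment it tightens and stop soon after: it must stay firmly in contact, but neither the plate may be strained nor the bar forced. Turn the collar with the bar only, keeping the fingers off the jack, then stand the bar back in its holder and leave the tools lying around undisturbed.

Things in the scene. Friction and masses are not known exactly. Their poses are not given: they have to be found in the camera images.
- jack_axis (a point): Point on the vertical axis of the screw jack, at the height of the collar's flat upper face (40 mm above the bench). The jack stands on a fixed dark base plate; this frame turns with it: x points from the open front of the jack to the column behind it, z up. The column (32x50 mm, 124 mm high) begins 63 mm behind the axis; the plate's clamp round it, 50 mm behind the axis, tops out at 126 mm.
- stand: The fixed base plate (172x110x12 mm) with the column and all of the jack (foot, collar, spindle). Origin on the bench under the jack's axis, axes as at jack_axis.
- collar (a joint): Collar angle in rad, growing clockwise seen from above, which lifts spindle and cap 6 mm per rad. It turns stiffly (0.2 N m, about 6 N at the sockets) and stays where left; once the cap meets the screw this climbs by 1.7 N per 10 N of cap pressure: 9 to 13 N at the sockets is snug. Starts at 0 to 0.3; the cap meets the screw somewhere from 1.8 to 3.
- socket0 (a point): Centre of the mouth of one of the eight alike sockets in the collar's upper face. The collar is a flat grey disc 92 mm across; the sockets lie 45 degrees apart on a circle of 36 mm radius about the jack axis, are square (12.6 mm along the circle, 12.3 mm radially), open on top and 14 mm deep. A hub of 19 mm radius stands 7 mm above the face.
- cap: Loose brass cap (22 mm across, 14 mm high) on the jack's spindle pin; origin at the centre of its underside. At the start its top is 65 to 67 mm above the bench. It rises with the spindle and shall press on the plate's setting screw.
- workpiece: Fixed aluminium plate, 114x100x10 mm, clamped to the column over the jack, its underside 84 to 86 mm above the bench. Origin in the underside on the jack's axis. Its front edge is 12 mm in front of the axis, so an upright bar fits only into sockets within about 58 degrees of the jack's front (-x of jack_axis). A locked setting screw (13 mm across, on the axis) projects from the underside by an unmeasured 3 to 8 mm.
- bar_head (a point): Centre of the bar's grip, a square steel block 16x16 mm and 30 mm high at the bar's upper end; its x and y axes are square to its faces, z points up along the bar. The bar weighs 0.11 kg.
- bar_tip (a point): Lower end of the bar, 95 mm below bar_head's centre. Below the grip the bar is a round rod of 10 mm diameter, 80 mm long, its tip tapered over 3 mm to 5.6 mm.
- bar_holder_hole0 (a point): Centre of the mouth of the round hole (13 mm across, 30 mm deep, upright) in the top of the wooden holder block (60x60 mm, 40 mm high, fixed), in which the bar stands at the start.
- dial_indicator_mid (a point): Middle of the dial indicator lying on the bench (102x57x21 mm, loose): a bystander.
- micrometer_mid (a point): Middle of the micrometer lying on the bench (44x124x16 mm, loose): a bystander.
- knurled_knob_mid (a point): Middle of the small brass-coloured knob standing on the bench (21 mm across, 18 mm high, loose): a bystander.

How it is judged:
On the way, in this order (a step that is already met when the one before it is completed fails the run):
1. the bar's tip stands in one of the collar's sockets (height (world z) of bar_tip between 0.022 and 0.033 m and horizontal distance between bar_tip and jack_axis between 0.029 and 0.043 m), for 0.2 s.
2. the cap presses on the plate's screw with at least 8 N (contact force between cap and workpiece above 8 N), for 0.2 s.
At the end, for the whole second after the job is handed in: The jack's cap presses on the plate's setting screw with 8 to 60 N, the collar and cap are at rest, and the bar stands in its holder (tip within 6 mm of the hole's centre line and 6 mm of its bottom, leaning less than 0.2 rad) (contact force between cap and workpiece between 8 and 60 N and horizontal distance between bar_tip and bar_holder_hole0 below 0.006 m and height (world z) of bar_tip below 0.016 m and angle between bar_head's own z axis and vertical below 0.2 rad and velocity of joint collar below 0.05 rad/s and linear speed of cap below 0.02 m/s); the robot touches nothing.
It fails at once if the cap presses on the plate's screw with more than 75 N (overtightened) (contact force between cap and workpiece above 75 N).
It fails at once if the fingers push on the jack or its stand with more than 2 N (contact force between the fingers and stand above 2 N).
It fails at once if the bar is forced against the jack with more than 40 N (contact force between bar and stand above 40 N).
It fails at once if a bystander tool is moved more than 15 mm (distance of any of dial_indicator_mid, micrometer_mid, knurled_knob_mid from where it was at the start of the episode above 0.015 m).
It also fails if it takes over 72 s, if anything falls off the work surface, if the arm or the gripper's body presses on something with over 40 N, if the wrist force passes 120 N, or if a joint passes its speed limit or range.

ROBOT

A 6-joint arm with a two-finger parallel gripper is mounted at the origin on a cart in front of the work surface, level with it; the furniture and walls round the work are solid. World frame = base frame: x ahead of the robot, y to its left, z up, the work surface at z = 0. Lengths are in m, angles in rad, forces in N, time in s.
With the tool pointing down it reaches from about 0.375 to 0.975 m from the base axis. Payload 3.8 kg.
Tool frame: the origin (TCP) lies between the finger pads; the fingertips stand 22 mm ahead of it and the grasp point (between the pads) lies 3 mm ahead of it; z points along the fingers, y is the direction in which the jaws open and shut (so a half turn about z gives the same grasp; the last joint's range is limited). The gripper opens to 85 mm and grips with 20 to 120 N. Pads are 22 mm wide; open, the fingers measure 114 mm over their backs; the gripper's body (76 mm by 85 mm) begins 54 mm behind the grasp point. The pads swing forward as they close: fully open they stand 13 mm farther back than shut.
Start: joints at [-1.352, 0.264, 1.604, -0, 1.274, -0.037], TCP at [0.171, -0.653, 0.253] pointing down, gripper open.
Joint ranges: [-2.63, 2.63], [-0.94, 2.18], [0.31, 2.57], [-1.31, 4.45], [0, 2.66], [-2.55, 2.55]. Speed limits (rad/s): [2.57, 2.57, 3.14, 3.14, 3.14, 3.14].

INTERFACE

Orientations are given as a rotation vector (axis times angle).
In Python, from workcell import * gives the robot as it stands.
- The arm moves only by the tool step_arm, never from a script. Its argument "motion" is a list that holds one entry, the list of rows, each a list of 7 numbers: the finger opening in m, from 0 to 0.0854, then the shift along the world's x, y, z in m, then the turn, a rotation vector about the world's x, y, z in degrees. A call has exactly 8 rows; each row is the pose to reach, as a shift and turn from the pose measured when the call began; what a row does not reach only later rows make up. A row lasts 1/8 s, in which the tool goes at most 62.5 mm and 10.7 degrees, less where a joint would pass 70% of its speed; a pose out of reach is approached as far as the arm can. A call with a gripper value outside its range is refused whole. The fingers move at their own pace and stop on an object; "newtons" is the grip in N (left out, the last holds). Time passes only in rows, so rows that repeat a pose let the fingers close, or fill a call up. It gives the time, the measured TCP pose, the force and the opening at its end, in the units of the state.
- read_state(): the state, without advancing time (a new reading comes with each control period).
- read_camera(name): name is "scene" or "top" or "wrist"; returns (picture, depth): 400x640x3 uint8, blue, green, red; 400x640 float32, m along the optical axis (not along the pixel's ray), 0 where there is no reading.
- get_calibration(name): a dict with "K" (3x3 intrinsics, pixels), "dist_coeffs" ([k1, k2, p1, p2, k3] as OpenCV has them; the pictures are not rectified), "world_from_camera" (4x4, takes a point from camera to world coordinates). Camera axes: x right, y down, z forward; pixel columns grow to the right and rows downward; lengths in m; the calibration is good to about 2 mm. A picture is of the moment at which its call begins: read the wrist's pose just before it. get_calibration takes no time and is no camera call; for the wrist camera it gives the pose at the moment of the call.
- finish_job(): hands the job in, once; it reports no verdict.
Trained networks look in the newest picture that a camera, given by its name, has taken for a name from the list of things; names that differ only in an ending like _2 or _b are one class to them, and where a whole thing is asked for, a point or a joint stands for the part that bears it (a point fixed in the world has none). Each returns a list of dicts, best first, with "score" (0 to 1); they miss things now and then, are a little off and sometimes report something else, mostly with a low value. They report only what shows in the picture. A call takes as long as a camera call.
- spot_in(camera, thing): "xyz" ([x, y, z] in m, in the coordinates of the camera as it stood for that picture, good to about 4 mm: the middle of the surface that is visible of it).
- regions_of(camera, thing): "region" (400x640 bool, what is visible of it).
The state is a dict: "time": time; "q": joint angles; "joint_vel": joint speeds; "joint_torque": joint torques, N m; "tool_pos": TCP position; "tcp_rot": TCP orientation; "wrist_force": force on the tool from outside, world axes, zero at the start; "torque": the same for the moment, N m; "width": opening from 0.0 (shut) to 1.0 (fully open).
Only numpy, scipy, OpenCV 4.12 (cv2) and the standard library are available. Lean on these libraries where they do the work, as an engineer would, in place of code of your own. Each camera call takes 0.05 s, during which the arm holds its last target. There are 200 camera calls.

## Working session

There is one attempt and no reset: what is moved stays moved. The work goes in short steps, Python scripts to look and compute and a tool call to move; the robot and the scene stay as the last step left them, time stands still between calls to the robot, and variables do not carry over. Pictures are saved under pics/ and viewed, on a budget of 10 in all, crops included, one or two more only if the job needs it, and the job is handed in when it is done.

Besides the shell and the picture viewer there is one more tool, called after "Call:" by a JSON object that holds its "fn" and its "kwargs", one argument or row to a line. step_arm: Moves the arm, as the interface text tells. Its arguments: {"type":"object","properties":{"motion":{"type":"array"},"newtons":{"type":"number"}},"required":["motion"]}

```bash
mkdir -p pics
cat > h.py <<'E'
from workcell import *
import numpy as np, cv2
def w(cam,p):
    T=np.array(get_calibration(cam)["world_from_camera"]); return T[:3,:3]@np.array(p)+T[:3,3]
def cloud(cam,d):
    c=get_calibration(cam);K=np.array(c["K"]);D=np.array(c["dist_coeffs"],float)
    u,v=np.meshgrid(np.arange(d.shape[1]),np.arange(d.shape[0]))
    n=cv2.undistortPoints(np.stack([u,v],-1).reshape(-1,1,2).astype(np.float64),K,D).reshape(d.shape+(2,))
    P=np.dstack([n[...,0]*d,n[...,1]*d,d]);T=np.array(c["world_from_camera"])
    return P@T[:3,:3].T+T[:3,3]
E
python3 - <<'E'
from h import *
for cam in("top","scene"):
    p,d=read_camera(cam);cv2.imwrite(f"pics/{cam}0.png",p);np.savez(f"{cam}0",p=p,d=d)
    for t in("stand","collar","cap","workpiece","bar_head","bar_holder_hole0","dial_indicator_mid","micrometer_mid","knurled_knob_mid","socket0"):
        print(cam,t,[(np.round(w(cam,s["xyz"]),3).tolist(),round(s["score"],2)) for s in spot_in(cam,t)[:3]])
print(read_state())
E
```

```text
top stand [([0.538, 0.058, 0.026], 0.92)]
top collar [([0.535, 0.051, 0.038], 0.98)]
top cap [([0.531, -0.274, 0.119], 0.64)]
top workpiece [([0.597, 0.069, 0.095], 0.55)]
top bar_head [([0.531, -0.273, 0.118], 0.67)]
top bar_holder_hole0 [([0.46, 0.264, 0.017], 0.62), ([0.525, -0.269, 0.043], 0.58)]
top dial_indicator_mid [([0.46, 0.265, 0.017], 0.74), ([0.535, 0.056, 0.039], 0.48), ([0.527, -0.268, 0.043], 0.46)]
top micrometer_mid [([0.574, 0.292, 0.012], 0.59)]
top knurled_knob_mid [([0.41, -0.117, 0.017], 0.56)]
top socket0 [([0.537, 0.055, 0.04], 0.95)]
scene stand []
scene collar [([0.539, 0.073, 0.043], 0.57)]
scene cap [([0.551, 0.061, 0.068], 0.5)]
scene workpiece [([0.596, 0.079, 0.103], 0.98), ([0.452, 0.273, 0.018], 0.52)]
scene bar_head [([0.524, -0.276, 0.1], 0.72), ([0.561, 0.297, 0.013], 0.66)]
scene bar_holder_hole0 [([0.513, -0.264, 0.031], 0.86)]
scene dial_indicator_mid []
scene micrometer_mid [([0.562, 0.297, 0.014], 0.78)]
scene knurled_knob_mid [([0.401, -0.113, 0.012], 0.6)]
scene socket0 [([0.539, 0.068, 0.04], 0.65), ([0.56, 0.298, 0.01], 0.56)]
{'time': 1.1, 'q': array([-1.35187062e+00,  2.63890714e-01,  1.60400016e+00, -5.69701571e-06,
        1.27368992e+00, -3.68941390e-02]), 'joint_vel': array([ 2.78760599e-04, -8.19757543e-05, -1.09213701e-03,  1.00189247e-03,
       -1.86432223e-03,  8.22480277e-04]), 'joint_torque': array([ 6.06501499e-05, -5.15084803e+01, -3.67733788e+01, -9.23784091e-05,
        7.69549788e-04, -6.54417448e-06]), 'tool_pos': array([ 0.170801  , -0.65303097,  0.2532859 ]), 'tcp_rot': array([ 3.11591543e+00,  4.00747051e-01, -6.82944702e-06]), 'wrist_force': array([ 0.24475143, -0.34263682, -0.02659944]), 'torque': array([ 0.04011586,  0.03253311, -0.00326772]), 'width': 1.0008316068105299}
```

View top.

View pics/top0.png

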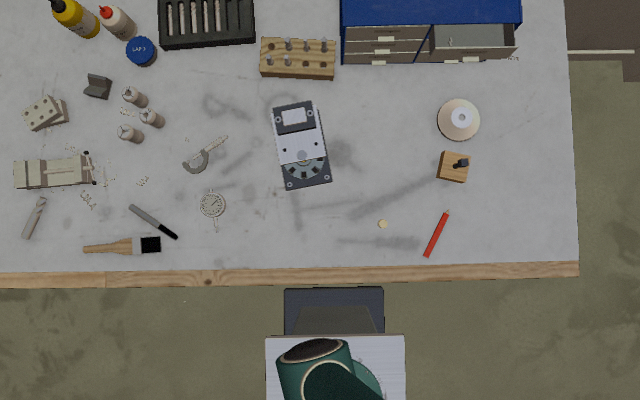

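Run:
```python
from h import *
f=np.load("top0.npz");C=cloud("top",f["d"]);p=f["p"]
z=C[...,2];X,Y=C[...,0],C[...,1]
def rect(m,n):
    q=C[m][:,:2].astype(np.float32)*1000
    print(n,len(q),cv2.minAreaRect(q),'z',np.median(z[m]), 'mean',q.mean(0))
near=lambda x,y,r:(abs(X-x)<r)&(abs(Y-y)<r)
rect(near(.53,-.27,.06)&(z>.105)&(z<.14),"head")
rect(near(.527,-.268,.06)&(z>.034)&(z<.05),"holder")
rect(near(.58,.06,.12)&(z>.085)&(z<.105),"plate")
rect(near(.58,.06,.12)&(z>.108)&(z<.14),"clamp")
rect(near(.58,.06,.15)&(z>.006)&(z<.018),"base")
rect(near(.54,.06,.06)&(z>.034)&(z<.0435),"collar")
m=near(.54,.06,.08); v,u=np.where(m);print(u.min(),u.max(),v.min(),v.max())
crop=p[v.min():v.max(),u.min():u.max()];cv2.imwrite("pics/crop0.png",cv2.resize(crop,None,fx=6,fy=6,interpolation=cv2.INTER_CUBIC)[:600,:800])
```

```text
head 79 ((532.013916015625, -278.02691650390625), (16.289688110351562, 15.968803405761719), 89.57099914550781) z 0.12016291581823957 mean [ 531.41235 -276.93918]
holder 646 ((531.758056640625, -278.3577880859375), (62.90835189819336, 60.81330490112305), 76.23240661621094) z 0.04103911303837049 mean [ 530.633  -274.8328]
plate 1570 ((602.2261962890625, 68.99461364746094), (114.63782501220703, 99.87547302246094), 9.792399406433105) z 0.096736794913859 mean [582.5015   64.93486]
clamp 1081 ((635.867431640625, 73.7890396118164), (59.57383728027344, 81.90167999267578), 9.441893577575684) z 0.1183024735985041 mean [634.1911  73.3268]
base 909 ((580.0988159179688, 60.133872985839844), (299.1832275390625, 298.99591064453125), 0.022427203133702278) z 0.012239908020903911 mean [537.68604  49.77934]
collar 349 ((532.1981811523438, 56.65696334838867), (40.00162887573242, 89.3049087524414), 9.630255699157715) z 0.04078851844791598 mean [534.50006   57.151695]
270 339 124 202
```

Top view: the stand is at px (302,150), yawed about 10° with its front toward the robot. The bar stands in its holder at (460,163). The jack axis comes out near (0.558, 0.061). I'll go above the bar and look from close up.

Call:
{"fn": "step_arm", "kwargs": {
  "motion": [
    [[0.0854, 0.045, 0.047, 0, 0, 0, 0], [0.0854, 0.09, 0.094, 0, 0, 0, 0], [0.0854, 0.135, 0.141, 0, 0, 0, 0], [0.0854, 0.18, 0.188, 0, 0, 0, 0], [0.0854, 0.225, 0.235, 0, 0, 0, 0], [0.0854, 0.27, 0.282, 0, 0, 0, 0], [0.0854, 0.315, 0.329, 0, 0, 0, 0], [0.0854, 0.361, 0.375, 0, 0, 0, 0]]
  ],
  "newtons": 100
}}

```text
time: 2.1
tool_pos: [0.5186, -0.291, 0.2537]
tcp_rot: [3.115, 0.401, 0.001]
wrist_force: [0.2, -0.1, -0.5]
width: 0.999
```

Run:
```python
from h import *
s=read_state();print(s["time"],s["tool_pos"],s["tcp_rot"],s["q"])
p,d=read_camera("wrist");np.savez("w0",p=p,d=d);cv2.imwrite("pics/w0.png",p)
C=cloud("wrist",d);np.save("w0C",C)
X,Y,z=C[...,0],C[...,1],C[...,2]
def rect(m,n):
    q=C[m][:,:2].astype(np.float32)*1000
    if len(q): print(n,len(q),cv2.minAreaRect(q),'z',np.median(z[m]), 'mean',q.mean(0))
near=lambda x,y,r:(abs(X-x)<r)&(abs(Y-y)<r)
rect(near(.53,-.277,.03)&(z>.113)&(z<.126),"head")
rect(near(.53,-.277,.05)&(z>.037)&(z<.043),"holder")
```

```text
2.1 [ 0.51857333 -0.29101922  0.25365248] [3.11526921e+00 4.00618679e-01 9.78968856e-04] [-5.53210877e-01  1.12381986e-01  1.78173328e+00 -1.34590359e-04
  1.24657159e+00  7.61835339e-01]
head 360 ((534.4458618164062, -273.0470886230469), (16.250944137573242, 15.83033275604248), 4.015262126922607) z 0.12109293090870468 mean [ 535.2441 -273.0032]
holder 2366 ((534.4668579101562, -272.7765808105469), (59.93782424926758, 60.14166259765625), 76.0511474609375) z 0.04135536403887158 mean [ 538.39014 -272.26724]
```

View pics/w0.png

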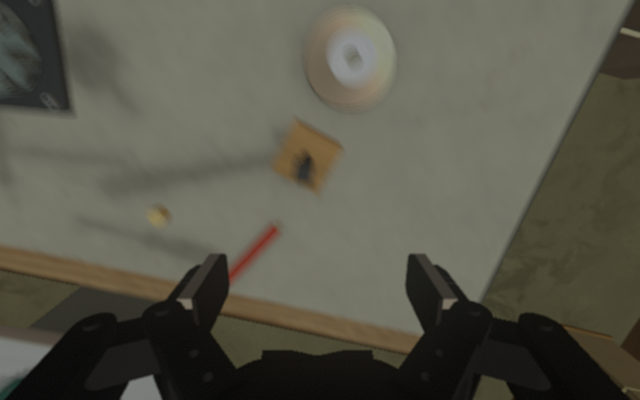

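The wrist picture shows the bar and holder at (305,165). It is blurred because the arm was still moving, so I'll settle, align the yaw and look again.

Call:
{"fn": "step_arm", "kwargs": {
  "motion": [
    [[0.0854, 0.0145, 0.016, 0, 0, 0, -5], [0.0854, 0.0145, 0.016, -0.02, 0, 0, -10], [0.0854, 0.0145, 0.016, -0.04, 0, 0, -10], [0.0854, 0.0145, 0.016, -0.05, 0, 0, -10], [0.0854, 0.0145, 0.016, -0.05, 0, 0, -10], [0.0854, 0.0145, 0.016, -0.05, 0, 0, -10], [0.0854, 0.0145, 0.016, -0.05, 0, 0, -10], [0.0854, 0.0145, 0.016, -0.05, 0, 0, -10]]
  ]
}}

```text
time: 3.15
tool_pos: [0.5384, -0.2696, 0.2044]
tcp_rot: [-3.136, -0.133, -0.011]
wrist_force: [0.3, 0.2, 0.1]
width: 0.998
```

```bash
cat > look.py <<'E'
from h import *
import sys
n=sys.argv[1]
s=read_state();print(s["time"],s["tool_pos"],s["tcp_rot"],s["q"])
p,d=read_camera("wrist");np.savez(n,p=p,d=d);cv2.imwrite(f"pics/{n}.png",p)
C=cloud("wrist",d);np.save(n+"C",C)
X,Y,z=C[...,0],C[...,1],C[...,2]
def rect(m,n):
    q=C[m][:,:2].astype(np.float32)*1000
    if len(q): print(n,len(q),cv2.minAreaRect(q),'z',np.median(z[m]), 'mean',q.mean(0))
near=lambda x,y,r:(abs(X-x)<r)&(abs(Y-y)<r)
E
cat > a.py <<'E'
from look import *
rect(near(.53,-.277,.03)&(z>.115)&(z<.126),"head")
rect(near(.53,-.277,.05)&(z>.037)&(z<.045),"holder")
E
python3 a.py w1
```

```text
3.15 [ 0.53836401 -0.26956869  0.20444947] [-3.13639834 -0.13311987 -0.01124538] [-0.50870583  0.15940089  1.82176633  0.00628836  1.15555984  0.97473155]
head 483 ((533.0390625, -276.07470703125), (16.201738357543945, 15.399287223815918), 4.985119342803955) z 0.12072356276609988 mean [ 533.74774 -275.95358]
holder 2994 ((528.586669921875, -279.7117614746094), (59.98954772949219, 60.4100456237793), 76.06873321533203) z 0.04108267011015185 mean [ 533.35614 -279.41574]
```

View pics/w1.png

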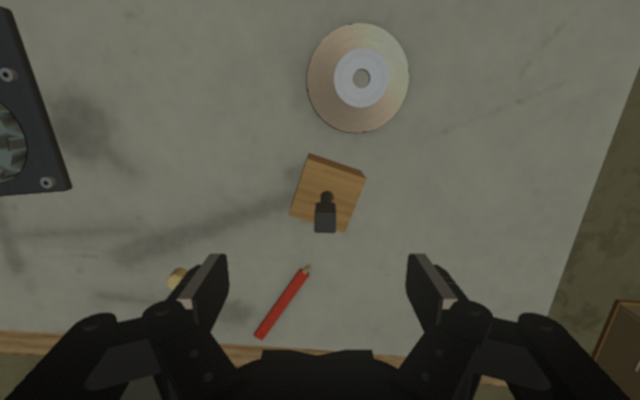

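The bar head is at (325,218), aligned with the jaws, at about (0.533,-0.276). I'll re-measure now that the arm has settled to check for lean.

```bash
python3 a.py w2
python3 - <<'E'
from h import *
C=np.load("w2C.npy");X,Y,z=C[...,0],C[...,1],C[...,2]
T=np.array(get_calibration("wrist")["world_from_camera"]);print(np.round(T,3))
m=(abs(X-.53)<.04)&(abs(Y+.277)<.04)&(z>.045)&(z<.085)
q=C[m];print("rod",len(q))
for a in np.arange(.045,.085,.01):
    k=q[(q[:,2]>=a)&(q[:,2]<a+.01)]; 
    if len(k): print(a,k.mean(0),np.ptp(k[:,1]))
print(np.median(z[(abs(X-.45)<.02)&(abs(Y+.28)<.1)]))
E
```

```text
3.2 [ 0.53825277 -0.26945458  0.2042784 ] [-3.13618047 -0.13313522 -0.01075426] [-0.50864239  0.15948883  1.82199342  0.00631279  1.15562525  0.97476881]
head 487 ((533.1317138671875, -275.978271484375), (15.887120246887207, 15.396618843078613), 4.906228065490723) z 0.1207714247379878 mean [ 533.7615  -275.86188]
holder 3000 ((528.62890625, -279.74774169921875), (60.301513671875, 60.32979965209961), 76.21269226074219) z 0.041107617300559535 mean [ 533.31165 -279.3746 ]
[[ 0.086 -0.952 -0.293  0.614]
 [-0.996 -0.082 -0.023 -0.264]
 [-0.002  0.294 -0.956  0.327]
 [ 0.     0.     0.     1.   ]]
rod 90
0.045 [ 0.53368177 -0.27805422  0.05064996] 0.009439632216114435
0.055 [ 0.534211   -0.27742672  0.06031421] 0.009201403439528633
0.065 [ 0.53471912 -0.2775615   0.06940123] 0.008887369907145948
0.07500000000000001 [ 0.53561079 -0.27718395  0.07650596] 0.005210250873701638
0.001161429854539292
```

The bar leans about 0.06 rad toward +x and 0.045 toward +y, and the hole centre is near (0.5285,-0.2797). I'll tilt the gripper to match, descend and close.

Call:
{"fn": "step_arm", "kwargs": {
  "motion": [
    [[0.0854, -0.003, -0.004, -0.005, -1.3, 1.8, 0], [0.0854, -0.006, -0.007, -0.02, -2.6, 3.6, 0], [0.0854, -0.006, -0.007, -0.05, -2.6, 3.6, 0], [0.0854, -0.006, -0.007, -0.08, -2.6, 3.6, 0], [0.0854, -0.006, -0.007, -0.092, -2.6, 3.6, 0], [0.0854, -0.006, -0.007, -0.092, -2.6, 3.6, 0], [0.04, -0.006, -0.007, -0.092, -2.6, 3.6, 0], [0.0, -0.006, -0.007, -0.092, -2.6, 3.6, 0]]
  ],
  "newtons": 120
}}

```text
time: 4.25
tool_pos: [0.5332, -0.2769, 0.1137]
tcp_rot: [3.096, 0.131, -0.086]
wrist_force: [0.2, -0.7, 0.1]
width: 0.601
```

Call:
{"fn": "step_arm", "kwargs": {
  "motion": [
    [[0.0, 0, 0, 0, 0, 0, 0], [0.0, 0, 0, 0, 0, 0, 0], [0.0, 0, 0, 0, 0, 0, 0], [0.0, 0, 0, 0.01, 0, 0, 0], [0.0, 0, 0, 0.03, 0, 0, 0], [0.0, 0, 0, 0.05, 0, 0, 0], [0.0, 0, 0, 0.07, 1.3, -1.6, 0], [0.0, 0, 0, 0.09, 2.6, -3.2, 0]]
  ]
}}

```text
time: 5.25
tool_pos: [0.5334, -0.277, 0.2057]
tcp_rot: [-3.136, -0.134, -0.008]
wrist_force: [0.2, -0.1, -1.2]
width: 0.16
```

Run:
```python
from h import *
s=read_state();print(s)
```

```text
{'time': 5.25, 'q': array([-0.52292525,  0.15770803,  1.82126375,  0.00502363,  1.159843  ,
        0.96065745]), 'joint_vel': array([-0.15224093, -0.20638915, -0.06844734,  0.2942792 ,  0.16872514,
       -0.26569325]), 'joint_torque': array([  1.0454141 , -43.89877439, -35.70881724,  -0.2685324 ,
        -0.16841772,   0.28098115]), 'tool_pos': array([ 0.53338944, -0.27700152,  0.20572094]), 'tcp_rot': array([-3.13633737, -0.13370952, -0.00756093]), 'wrist_force': array([ 0.2327677 , -0.12578348, -1.23986063]), 'torque': array([ 0.02884896,  0.0152823 , -0.0510862 ]), 'width': 0.1598238463545262}
```

Bar gripped. I'll carry it to a viewpoint in front of the jack.

Call:
{"fn": "step_arm", "kwargs": {
  "motion": [
    [[0.0, -0.01, 0.03, 0.01, 0, 0, 1], [0.0, -0.027, 0.08, 0.02, 0, 0, 2], [0.0, -0.045, 0.13, 0.03, 0, 0, 3], [0.0, -0.065, 0.18, 0.03, 0, 0, 4], [0.0, -0.08, 0.23, 0.03, 0, 0, 5], [0.0, -0.093, 0.28, 0.03, 0, 0, 5], [0.0, -0.093, 0.297, 0.03, 0, 0, 5], [0.0, -0.093, 0.297, 0.03, 0, 0, 5]]
  ]
}}

```text
time: 6.25
tool_pos: [0.4402, 0.0208, 0.2367]
tcp_rot: [-3.126, -0.274, -0.01]
wrist_force: [-0.4, 0.3, -1.7]
width: 0.16
```

```bash
cat > b.py <<'E'
from look import *
rect(near(.58,.06,.12)&(z>.091)&(z<.101),"plate")
rect(near(.53,.05,.06)&(z>.037)&(z<.0435),"collar")
rect(near(.52,.05,.09)&(z>.01)&(z<.015),"base")
T=np.array(get_calibration("wrist")["world_from_camera"]);print(np.round(T,3))
E
python3 b.py w3
```

```text
6.25 [0.44020539 0.02081834 0.23673925] [-3.12637763 -0.27377215 -0.0103447 ] [-0.0121413  -0.18576028  2.10109959  0.00412385  1.22001742  1.38255867]
plate 8225 ((564.26513671875, 58.74593734741211), (43.54322052001953, 100.61101531982422), 9.717137336730957) z 0.09647611738949236 mean [564.5575    58.448307]
collar 2147 ((529.3970947265625, 53.06401062011719), (38.6707649230957, 90.37825012207031), 8.790743827819824) z 0.04109062026756549 mean [531.49603   54.219795]
base 2586 ((522.7925415039062, 51.63216781616211), (58.530250549316406, 110.35782623291016), 9.023964881896973) z 0.012993957157868968 mean [513.32306   48.035183]
[[ 0.174 -0.941 -0.29   0.515]
 [-0.985 -0.166 -0.05   0.032]
 [-0.002  0.294 -0.956  0.359]
 [ 0.     0.     0.     1.   ]]
```

View pics/w3.png

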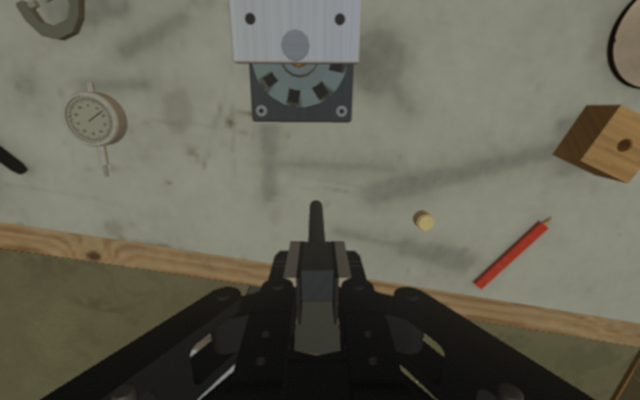

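The picture shows the sockets at (270,82), (294,97), (320,88) and (337,68), the bar tip at (316,203) and the holder hole at (624,145). Next I'll turn these into positions.

Run:
```python
from h import *
from scipy.optimize import least_squares
f=np.load("w3.npz");p=f["p"];C=np.load("w3C.npy");X,Y,z=C[...,0],C[...,1],C[...,2]
c=get_calibration("wrist");K=np.array(c["K"]);D=np.array(c["dist_coeffs"],float);T=np.array(c["world_from_camera"])
def ray(uv,zz):
    n=cv2.undistortPoints(np.array(uv,float).reshape(-1,1,2),K,D).reshape(-1,2)
    r=np.c_[n,np.ones(len(n))]@T[:3,:3].T; return T[:3,3]+r*((zz-T[2,3])/r[:,2])[:,None]
# plate front edge
m=(z>.091)&(z<.101)&(abs(X-.58)<.12)&(abs(Y-.06)<.08)
r=cv2.minAreaRect((C[m][:,:2]*1000).astype(np.float32));a=np.deg2rad(r[2]);e=np.array(r[0])-r[1][0]/2*np.array([np.cos(a),np.sin(a)])
print("plate front mid",e,"axis from plate",e+12*np.array([np.cos(a),np.sin(a)]))
# collar rim
m=(z>.037)&(z<.0435)&(np.hypot(X-.558,Y-.06)<.055)
P=C[m][:,:2];ang=np.arctan2(P[:,1]-.061,P[:,0]-.558);rr=np.hypot(P[:,0]-.558,P[:,1]-.061)
rim=[]
for b in np.arange(-np.pi,np.pi,.06):
    k=(ang>=b)&(ang<b+.06)
    if k.sum()>3 and rr[k].max()>.04: rim.append(P[k][rr[k].argmax()])
rim=np.array(rim);s=least_squares(lambda q:np.hypot(*(rim-q).T)-.0455,[.558,.061],loss="soft_l1",f_scale=.001)
print("rim",len(rim),s.x,np.abs(s.fun).max());ax=s.x
# sockets: dark px on plane z=.04
v,u=np.mgrid[55:125,245:360];uv=np.c_[u.ravel(),v.ravel()];W=ray(uv,.04)
g=p[v.ravel(),u.ravel()].mean(1);r0=np.hypot(*(W[:,:2]-ax).T)
k=(r0>.027)&(r0<.044)&(g<55)
im=np.zeros(p.shape[:2],np.uint8);im[uv[k,1],uv[k,0]]=255
n,l,st,ce=cv2.connectedComponentsWithStats(im)
for i in range(1,n):
    if st[i,4]>30:
        w_=ray([ce[i]],.04)[0];d=w_[:2]-ax;print(ce[i],st[i,4],w_,np.hypot(*d),np.rad2deg(np.arctan2(d[1],d[0]))%360)
# hole
W=ray([[624,145]],.04);print("hole",W)
g=p[:,600:].mean(2);print("tip",C[203:212,316],"\nrod",C[215:240:6,316])
cv2.imwrite("pics/c3.png",cv2.resize(p[40:240,230:370],None,fx=3,fy=3,interpolation=cv2.INTER_CUBIC))
```

```text
plate front mid [542.80588323  55.07122902] axis from plate [554.63371952  57.0966398 ]
rim 46 [0.5547318  0.05745435] 0.0010451202859397546
[336.91397849  67.05376344] 93 [0.55212135 0.0197156  0.04      ] 0.0378289318977365 266.04306948938813
[269.61607143  79.55357143] 112 [0.52972607 0.08216157 0.04      ] 0.03515299106350023 135.3440467514697
[320.7012987   90.74675325] 154 [0.52832729 0.0313008  0.04      ] 0.03716458615237718 224.72642724542078
[293.37323944  96.55633803] 142 [0.51829543 0.0570112  0.04      ] 0.03643906585542735 180.69681503977998
hole [[ 0.52885513 -0.28247885  0.04      ]]
tip [[0.44625462 0.02115774 0.14402079]
 [0.44656893 0.02119808 0.14736794]
 [0.44616425 0.02112236 0.14844801]
 [0.44563411 0.0210264  0.14912983]
 [0.44623202 0.02111337 0.1531767 ]
 [0.44557743 0.02099746 0.15343427]
 [0.44575895 0.02101735 0.15613955]
 [0.44660969 0.02114625 0.1607319 ]
 [0.44588099 0.02101861 0.1607033 ]] 
rod [[0.44567287 0.02094953 0.168086  ]
 [0.44603843 0.02096114 0.17997572]
 [0.4455674  0.02084031 0.18863652]
 [0.44528179 0.02075359 0.19693173]
 [0.44512742 0.02069185 0.20478282]]
```

View pics/c3.png

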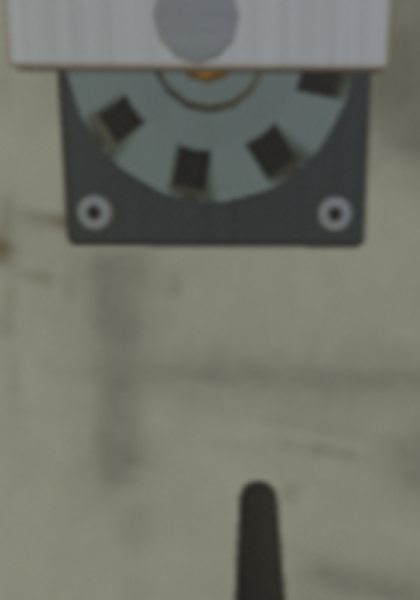

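Axis (0.5547,0.0573) comes out the same from the plate and the collar rim. The sockets are at about 45k+0.4°, and the front points to 189.7°. I'll hover over the 225° socket with the jaws tangential.

Call:
{"fn": "step_arm", "kwargs": {
  "motion": [
    [[0.0, 0.02, 0.003, 0, -0.05, 0.15, 7], [0.0, 0.045, 0.006, 0, -0.1, 0.3, 14], [0.0, 0.07, 0.009, 0, -0.15, 0.45, 21], [0.0, 0.0892, 0.0109, -0.01, -0.2, 0.6, 28], [0.0, 0.0892, 0.0109, -0.04, -0.24, 0.77, 35.4], [0.0, 0.0892, 0.0109, -0.07, -0.24, 0.77, 35.4], [0.0, 0.0892, 0.0109, -0.08, -0.24, 0.77, 35.4], [0.0, 0.0892, 0.0109, -0.08, -0.24, 0.77, 35.4]]
  ]
}}

```text
time: 7.3
tool_pos: [0.5293, 0.03, 0.1562]
tcp_rot: [-2.898, -1.208, 0.015]
wrist_force: [0.1, 0.0, -2.2]
width: 0.161
```

```bash
python3 b.py w4
python3 - <<'E'
from h import *
p=np.load("w4.npz")["p"];c=get_calibration("wrist");K=np.array(c["K"]);D=np.array(c["dist_coeffs"],float);T=np.linalg.inv(np.array(c["world_from_camera"]))
def pr(P):
    P=np.atleast_2d(P)@T[:3,:3].T+T[:3,3];return cv2.projectPoints(P,np.zeros(3),np.zeros(3),K,D)[0].reshape(-1,2)
ax=np.array([.5547,.0573])
s=[[*(ax+.036*np.array([np.cos(t),np.sin(t)])),.04] for t in np.deg2rad([180.4,225.4,135.4])]
tp=read_state()["tool_pos"];print(pr(s),pr(tp-[0,0,.103]))
C=np.load("w4C.npy");X,Y,z=C[...,0],C[...,1],C[...,2]
m=(np.hypot(X-tp[0],Y-tp[1])<.015)&(z>.05)&(z<.14)
for a in np.arange(.05,.14,.01):
    k=C[m&(z>=a)&(z<a+.01)]
    if len(k)>5:print(len(k),k.mean(0).round(4))
cv2.imwrite("pics/c4.png",p[0:330,120:520])
E
```

```text
7.3 [0.52931485 0.0300243  0.15622117] [-2.89766229 -1.20835233  0.01517279] [ 1.07443474e-02  7.97790876e-02  2.00637206e+00 -1.98095900e-03
  1.06516763e+00  7.92342410e-01]
plate 18596 ((588.6827392578125, 64.30834197998047), (134.7166748046875, 100.58039855957031), 10.1032075881958) z 0.09784602195830577 mean [577.3004    65.965065]
collar 1187 ((520.7835693359375, 52.784759521484375), (20.823593139648438, 75.29312133789062), 9.62351131439209) z 0.04224242218520105 mean [521.5965    56.733967]
base 1347 ((509.48455810546875, 50.760398864746094), (29.76640510559082, 109.66264343261719), 9.899961471557617) z 0.014019681396428563 mean [504.65204   61.525112]
[[ 0.711 -0.668 -0.219  0.585]
 [-0.703 -0.678 -0.216  0.084]
 [-0.004  0.307 -0.952  0.279]
 [ 0.     0.     0.     1.   ]]
[[283.84396331 185.50968318]
 [315.23105229 197.88125197]
 [269.29844836 154.25222893]] [[316.99520807 204.10823964]]
21 [0.5315 0.0336 0.0582]
53 [0.5315 0.0336 0.0653]
66 [0.5316 0.0334 0.075 ]
67 [0.5319 0.0333 0.0847]
93 [0.5316 0.0331 0.095 ]
95 [0.5318 0.0331 0.1051]
116 [0.5321 0.0329 0.1151]
73 [0.5324 0.0331 0.1233]
144 [0.5353 0.0355 0.1372]
```

View pics/c4.png

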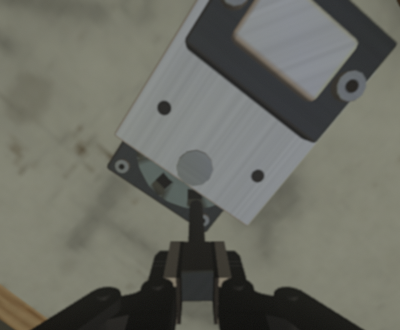

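The neighbouring socket shows at full-frame px (283,183), where I predicted (284,185). The bar is vertical and about 1.5 mm short of the socket centre. Correcting and inserting slowly.

Call:
{"fn": "step_arm", "kwargs": {
  "motion": [
    [[0.0, 0.0008, 0.0013, 0, 0, 0, 0], [0.0, 0.0008, 0.0013, -0.004, 0, 0, 0], [0.0, 0.0008, 0.0013, -0.008, 0, 0, 0], [0.0, 0.0008, 0.0013, -0.012, 0, 0, 0], [0.0, 0.0008, 0.0013, -0.0145, 0, 0, 0], [0.0, 0.0008, 0.0013, -0.0165, 0, 0, 0], [0.0, 0.0008, 0.0013, -0.018, 0, 0, 0], [0.0, 0.0008, 0.0013, -0.018, 0, 0, 0]]
  ]
}}

```text
time: 8.35
tool_pos: [0.5308, 0.0316, 0.1391]
tcp_rot: [-2.898, -1.209, 0.013]
wrist_force: [-1.3, 1.2, -1.9]
width: 0.163
```

Call:
{"fn": "step_arm", "kwargs": {
  "motion": [
    [[0.0, -0.0008, 0.0006, 0, 0, 0, 0], [0.0, -0.0008, 0.0006, -0.002, 0, 0, 0], [0.0, -0.0008, 0.0006, -0.004, 0, 0, 0], [0.0, -0.0008, 0.0006, -0.006, 0, 0, 0], [0.0, -0.0008, 0.0006, -0.0075, 0, 0, 0], [0.0, -0.0008, 0.0006, -0.0075, 0, 0, 0], [0.0, -0.0008, 0.0006, -0.0075, 0, 0, 0], [0.0, -0.0008, 0.0006, -0.0075, 0, 0, 0]]
  ]
}}

```text
time: 9.35
tool_pos: [0.5301, 0.0322, 0.1317]
tcp_rot: [-2.898, -1.209, 0.012]
wrist_force: [0.5, -0.6, -2.1]
width: 0.16
```

Inserted. The tip is at about 29 mm with low forces. I'll compute the arc shifts.

```bash
cat > arc.py <<'E'
import sys,numpy as np
x,y,step,n=map(float,sys.argv[1:5]);ax=np.array([.5547,.0573]);d=np.array([x,y])-ax
r=np.hypot(*d);t=np.degrees(np.arctan2(d[1],d[0]))%360;print(round(r,4),round(t,1))
for i in range(1,int(n)+1):
    a=np.deg2rad(t-step*i);R=.0358+(r-.0358)*max(0,1-i/4);print([0.0,*np.round(ax+R*np.array([np.cos(a),np.sin(a)])-[x,y],4).tolist(),0,0,0,-step*i],end=", ")
E
python3 arc.py .5301 .0322 5.5 16
```

```text
0.0351 225.6
[0.0, -0.0024, 0.0024, 0, 0, 0, -5.5], [0.0, -0.0046, 0.005, 0, 0, 0, -11.0], [0.0, -0.0065, 0.0078, 0, 0, 0, -16.5], [0.0, -0.0082, 0.0108, 0, 0, 0, -22.0], [0.0, -0.0094, 0.014, 0, 0, 0, -27.5], [0.0, -0.0103, 0.0173, 0, 0, 0, -33.0], [0.0, -0.0109, 0.0207, 0, 0, 0, -38.5], [0.0, -0.0112, 0.0241, 0, 0, 0, -44.0], [0.0, -0.0111, 0.0275, 0, 0, 0, -49.5], [0.0, -0.0107, 0.031, 0, 0, 0, -55.0], [0.0, -0.01, 0.0343, 0, 0, 0, -60.5], [0.0, -0.0089, 0.0376, 0, 0, 0, -66.0], [0.0, -0.0076, 0.0408, 0, 0, 0, -71.5], [0.0, -0.0059, 0.0438, 0, 0, 0, -77.0], [0.0, -0.004, 0.0466, 0, 0, 0, -82.5], [0.0, -0.0018, 0.0493, 0, 0, 0, -88.0],
```

Call:
{"fn": "step_arm", "kwargs": {
  "motion": [
    [[0.0, -0.0024, 0.0024, 0, 0, 0, -5.5], [0.0, -0.0046, 0.005, 0, 0, 0, -11.0], [0.0, -0.0065, 0.0078, 0, 0, 0, -16.5], [0.0, -0.0082, 0.0108, 0, 0, 0, -22.0], [0.0, -0.0094, 0.014, 0, 0, 0, -27.5], [0.0, -0.0103, 0.0173, 0, 0, 0, -33.0], [0.0, -0.0109, 0.0207, 0, 0, 0, -38.5], [0.0, -0.0112, 0.0241, 0, 0, 0, -44.0]]
  ]
}}

```text
time: 10.35
tool_pos: [0.5187, 0.0545, 0.1319]
tcp_rot: [-3.141, -0.032, 0.012]
wrist_force: [-0.9, -5.7, -0.1]
width: 0.164
```

```bash
python3 -c "
from h import *
s=read_state();print(s['tool_pos'],s['wrist_force'],s['torque'])
import subprocess;subprocess.run(['python3','arc.py',str(s['tool_pos'][0]),str(s['tool_pos'][1]),'5.5','8'])"
```

```text
0.0362 184.5
[0.0, -0.0, 0.0035, 0, 0, 0, -5.5], [0.0, 0.0003, 0.0069, 0, 0, 0, -11.0], [0.0, 0.0009, 0.0103, 0, 0, 0, -16.5], [0.0, 0.0019, 0.0136, 0, 0, 0, -22.0], [0.0, 0.0031, 0.0168, 0, 0, 0, -27.5], [0.0, 0.0046, 0.0199, 0, 0, 0, -33.0], [0.0, 0.0064, 0.0229, 0, 0, 0, -38.5], [0.0, 0.0084, 0.0256, 0, 0, 0, -44.0], [0.51865455 0.05448709 0.13185569] [-0.93791577 -5.65578039 -0.08906788] [-1.49688666  0.25664251  0.01560932]
```

The tangential force is 5.7 N, matching the 6 N expected, so the collar is turning. Continuing.

Call:
{"fn": "step_arm", "kwargs": {
  "motion": [
    [[0.0, 0.0, 0.0035, 0, 0, 0, -5.5], [0.0, 0.0003, 0.0069, 0, 0, 0, -11.0], [0.0, 0.0009, 0.0103, 0, 0, 0, -16.5], [0.0, 0.0019, 0.0136, 0, 0, 0, -22.0], [0.0, 0.0031, 0.0168, 0, 0, 0, -27.5], [0.0, 0.0046, 0.0199, 0, 0, 0, -33.0], [0.0, 0.0064, 0.0229, 0, 0, 0, -38.5], [0.0, 0.0084, 0.0256, 0, 0, 0, -42.0]]
  ]
}}

```text
time: 11.35
tool_pos: [0.5248, 0.0788, 0.1313]
tcp_rot: [2.942, -1.098, -0.017]
wrist_force: [-4.7, -4.2, 1.5]
width: 0.16
```

Call:
{"fn": "step_arm", "kwargs": {
  "motion": [
    [[0.0, 0, 0, 0, 0, 0, 0], [0.0, 0, 0, 0, 0, 0, 0], [0.0, -0.0008, -0.001, 0, 0, 0, 0], [0.0, -0.0008, -0.001, 0, 0, 0, 0], [0.0, -0.0008, -0.001, 0.005, 0, 0, 0], [0.0, -0.0008, -0.001, 0.012, 0, 0, 0], [0.0, -0.0008, -0.001, 0.022, 0, 0, 0], [0.0, -0.0008, -0.001, 0.03, 0, 0, 0]]
  ]
}}

```text
time: 12.35
tool_pos: [0.5245, 0.0779, 0.1625]
tcp_rot: [2.943, -1.098, -0.015]
wrist_force: [0.3, 0.8, -1.3]
width: 0.162
```

Stroke 1 is done and the bar is lifted out. I'll back off for a view of the sockets.

Call:
{"fn": "step_arm", "kwargs": {
  "motion": [
    [[0.0, -0.01, -0.006, 0.01, 0, 0, 8], [0.0, -0.03, -0.015, 0.02, 0, 0, 16], [0.0, -0.05, -0.03, 0.04, 0, 0, 24], [0.0, -0.07, -0.04, 0.06, 0, 0, 32], [0.0, -0.08, -0.048, 0.06, 0, 0, 40], [0.0, -0.08, -0.048, 0.06, 0, 0, 50], [0.0, -0.08, -0.048, 0.06, 0, 0, 50], [0.0, -0.08, -0.048, 0.06, 0, 0, 50]]
  ]
}}

```text
time: 13.35
tool_pos: [0.4447, 0.03, 0.2228]
tcp_rot: [3.127, 0.244, -0.012]
wrist_force: [-0.2, 0.4, -1.2]
width: 0.162
```

```bash
cat > sock.py <<'E'
from h import *
import sys;n=sys.argv[1]
s=read_state();print(s["time"],s["tool_pos"],s["tcp_rot"],s["wrist_force"])
p,d=read_camera("wrist");C=cloud("wrist",d);np.savez(n,p=p,d=d);np.save(n+"C",C)
c=get_calibration("wrist");K=np.array(c["K"]);D=np.array(c["dist_coeffs"],float);T=np.array(c["world_from_camera"])
ax=np.array([.5547,.0573]);v,u=np.mgrid[0:400,0:640];uv=np.c_[u.ravel(),v.ravel()]
q=cv2.undistortPoints(uv.astype(float).reshape(-1,1,2),K,D).reshape(-1,2);r=np.c_[q,np.ones(len(q))]@T[:3,:3].T
W=T[:3,3]+r*((.04-T[2,3])/r[:,2])[:,None];dd=W[:,:2]-ax;r0=np.hypot(*dd.T)
z=C[...,2].ravel()
k=(r0>.028)&(r0<.044)&(p.reshape(-1,3).mean(1)<58)&(z<.06)
im=np.zeros((400,640),np.uint8);im.ravel()[k]=255
m,l,st,ce=cv2.connectedComponentsWithStats(im)
for i in range(1,m):
    if st[i,4]>30:
        x=dd[l.ravel()==i].mean(0);print(ce[i].round(),st[i,4],"r",np.hypot(*x).round(4),"ang",(np.rad2deg(np.arctan2(x[1],x[0]))%360).round(1))
tp=s["tool_pos"];C=C.reshape(-1,3);m=np.hypot(C[:,0]-tp[0],C[:,1]-tp[1])<.015
for a in (.09,.07,.05,.04):
    g=C[m&(abs(C[:,2]-(tp[2]-a))<.008)]
    if len(g)>5:
        cc=g.mean(0)[:2];e=T[:2,3]-cc;e/=np.hypot(*e);print("rod -",a,(cc-.0043*e-tp[:2]).round(4),len(g))
cv2.imwrite(f"pics/{n}.png",cv2.resize(p[40:240,200:400],None,fx=3,fy=3))
E
python3 sock.py w5
```

```text
13.35 [0.44466719 0.02997045 0.22275097] [ 3.12724662  0.24413911 -0.01246501] [-0.15151138  0.35420264 -1.24194977]
[334.  86.] 175 r 0.0362 ang 238.0
[280.  91.] 142 r 0.0363 ang 148.7
[308. 101.] 181 r 0.0369 ang 193.3
rod - 0.09 [-0.0008 -0.0001] 95
rod - 0.07 [-0.0008 -0.0002] 122
rod - 0.05 [-0.0008 -0.0003] 159
rod - 0.04 [-0.0007 -0.0003] 175
```

View pics/w5.png

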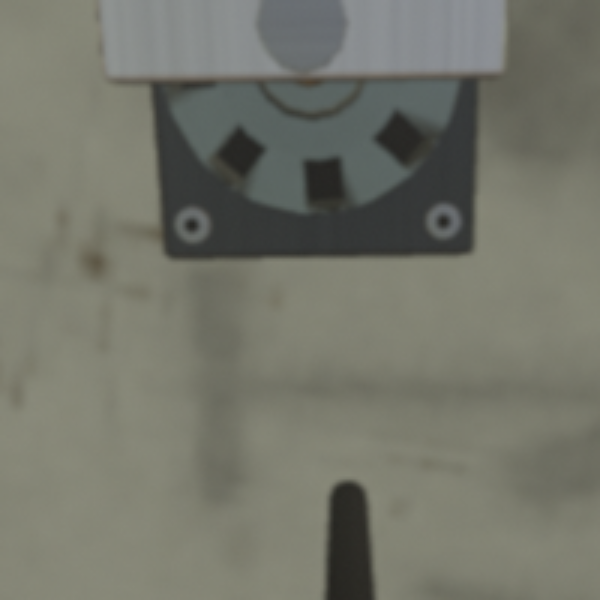

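The three sockets are at px (280,91), (308,101) and (334,86), i.e. 148.3°, 193.3° and 238.3°, so the collar turned 77°. Moving over the 238° socket.

Call:
{"fn": "step_arm", "kwargs": {
  "motion": [
    [[0.0, 0.02, 0.0, -0.005, 0, 0, 9], [0.0, 0.045, -0.001, -0.01, 0, 0, 18], [0.0, 0.07, -0.002, -0.015, 0, 0, 27], [0.0, 0.0914, -0.0029, -0.02, 0, 0, 36], [0.0, 0.0914, -0.0029, -0.04, 0, 0, 45], [0.0, 0.0914, -0.0029, -0.06, 0, 0, 49.4], [0.0, 0.0914, -0.0029, -0.0666, 0, 0, 49.4], [0.0, 0.0914, -0.0029, -0.0666, 0, 0, 49.4]]
  ]
}}

```text
time: 14.4
tool_pos: [0.5358, 0.0271, 0.1556]
tcp_rot: [2.738, 1.526, -0.01]
wrist_force: [0.4, 0.1, -0.8]
width: 0.161
```

```bash
python3 sock.py w6
```

```text
14.4 [0.53578625 0.02714445 0.15559612] [ 2.73794461  1.52572758 -0.01024524] [ 0.41053622  0.09882754 -0.77433895]
[270. 155.] 109 r 0.0361 ang 146.9
[283. 187.] 211 r 0.0366 ang 192.7
[313. 199.] 41 r 0.0358 ang 235.3
rod - 0.09 [-0.0006 -0.0007] 91
rod - 0.07 [-0.0006 -0.0006] 120
rod - 0.05 [ 0.0004 -0.0008] 173
rod - 0.04 [-0.0003 -0.0007] 181
```

Call:
{"fn": "step_arm", "kwargs": {
  "motion": [
    [[0.0, 0.0004, 0.0002, 0, 0, 0, 0], [0.0, 0.0004, 0.0002, -0.005, 0, 0, 0], [0.0, 0.0004, 0.0002, -0.01, 0, 0, 0], [0.0, 0.0004, 0.0002, -0.0135, 0, 0, 0], [0.0, 0.0004, 0.0002, -0.017, 0, 0, 0], [0.0, 0.0004, 0.0002, -0.02, 0, 0, 0], [0.0, 0.0004, 0.0002, -0.024, 0, 0, 0], [0.0, 0.0004, 0.0002, -0.024, 0, 0, 0]]
  ]
}}

```text
time: 15.45
tool_pos: [0.5364, 0.0273, 0.1319]
tcp_rot: [2.737, 1.526, -0.009]
wrist_force: [-0.3, 1.2, -1.0]
width: 0.159
```

```bash
cat > st.py <<'E'
from h import *
import subprocess,sys
s=read_state();p=s['tool_pos'];f=s['wrist_force'];d=p[:2]-[.5547,.0573];t=np.array([d[1],-d[0]])/np.hypot(*d)
print(p,'F',f.round(2),'Ftan(resist)',-f[:2]@t,'Frad',f[:2]@d/np.hypot(*d),'tq',s['torque'].round(2),'q6',s['q'][5])
subprocess.run(['python3','arc.py',str(p[0]),str(p[1])]+sys.argv[1:3])
E
python3 st.py 3.5 8
```

```text
0.0351 238.6
[0.0, -0.0019, 0.001, 0, 0, 0, -3.5], [0.0, -0.0037, 0.0022, 0, 0, 0, -7.0], [0.0, -0.0055, 0.0035, 0, 0, 0, -10.5], [0.0, -0.0072, 0.0048, 0, 0, 0, -14.0], [0.0, -0.0087, 0.0064, 0, 0, 0, -17.5], [0.0, -0.0101, 0.0081, 0, 0, 0, -21.0], [0.0, -0.0113, 0.0099, 0, 0, 0, -24.5], [0.0, -0.0125, 0.0118, 0, 0, 0, -28.0], [0.53638975 0.0273327  0.13186413] F [-0.34  1.22 -1.  ] Ftan(resist) -0.9238710975693482 Frad -0.8613559018004873 tq [ 0.02 -0.03 -0.01] q6 0.5698428767208173
```

Seated. Before tightening I'll use the scene camera to estimate the gap between cap and screw.

Run:
```python
from h import *
p,d=read_camera("scene");np.savez("s1",p=p,d=d)
c=get_calibration("scene");K=np.array(c["K"]);D=np.array(c["dist_coeffs"],float);M=np.linalg.inv(np.array(c["world_from_camera"]))
print(np.round(c["world_from_camera"],3))
def pr(P):
    P=np.atleast_2d(P)@M[:3,:3].T+M[:3,3];return cv2.projectPoints(P,np.zeros(3),np.zeros(3),K,D)[0].reshape(-1,2)
a=pr([[.5547,.0573,h] for h in(.04,.06,.07,.08,.085)]);print(a.round(1))
u,v=a[2].astype(int);cv2.imwrite("pics/s1.png",cv2.resize(p[v-35:v+35,u-50:u+50],None,fx=8,fy=8,interpolation=cv2.INTER_CUBIC));print(u-50,v-35)
for t in("cap",):
    for r in regions_of("scene",t)[:2]:
        m=r["region"];vv,uu=np.where(m);print(r["score"],m.sum(),uu.min(),uu.max(),vv.min(),vv.max())
```

```text
[[-0.677 -0.401  0.617 -0.153]
 [-0.736  0.362 -0.572  0.605]
 [ 0.006 -0.842 -0.54   0.654]
 [ 0.     0.     0.     1.   ]]
[[283.2 215.7]
 [282.9 209. ]
 [282.8 205.5]
 [282.6 202.1]
 [282.6 200.3]]
232 170
0.49 701 264 301 206 231
0.45 54 278 286 203 210
```

View pics/s1.png

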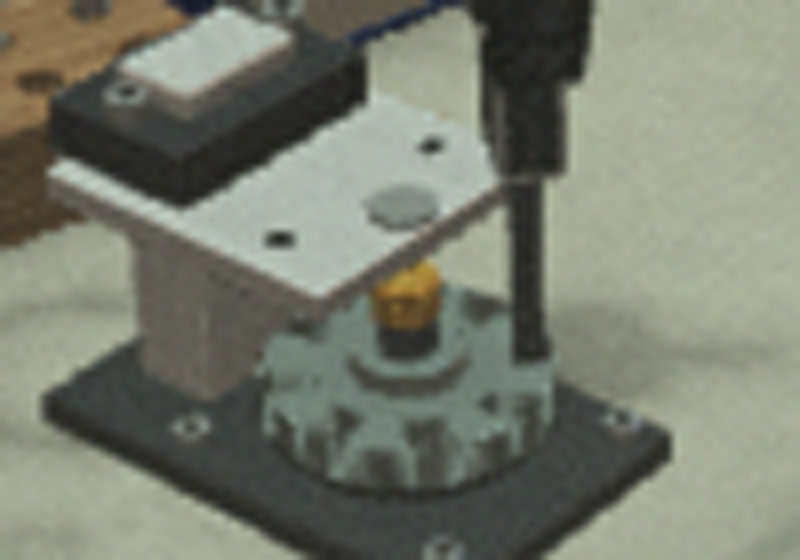

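The cap is at about crop (405,295), but the screw is hidden behind the plate edge, so contact has to be felt. The first 9° is certainly free, so I'll take that, then move in small steps.

Call:
{"fn": "step_arm", "kwargs": {
  "motion": [
    [[0.0, -0.0006, 0.0003, 0, 0, 0, -1.2], [0.0, -0.0013, 0.0007, 0, 0, 0, -2.4], [0.0, -0.002, 0.0011, 0, 0, 0, -3.6], [0.0, -0.0026, 0.0015, 0, 0, 0, -4.8], [0.0, -0.0032, 0.0019, 0, 0, 0, -6], [0.0, -0.0039, 0.0023, 0, 0, 0, -7.2], [0.0, -0.0045, 0.0027, 0, 0, 0, -8.4], [0.0, -0.0045, 0.0027, 0, 0, 0, -8.4]]
  ]
}}

```text
time: 16.55
tool_pos: [0.5334, 0.0293, 0.1327]
tcp_rot: [2.84, 1.32, -0.006]
wrist_force: [4.0, -3.3, -3.0]
width: 0.159
```

```bash
python3 st.py 1 8; python3 -c "
import numpy as np
for t in range(240,130,-2):
  a=np.deg2rad(t);print(t,(np.array([.5547,.0573])+.0358*np.array([np.cos(a),np.sin(a)])).round(4),end=' ')"
```

```text
0.0352 232.6
[0.0, -0.0006, 0.0003, 0, 0, 0, -1.0], [0.0, -0.0012, 0.0005, 0, 0, 0, -2.0], [0.0, -0.0017, 0.0008, 0, 0, 0, -3.0], [0.0, -0.0023, 0.0011, 0, 0, 0, -4.0], [0.0, -0.0028, 0.0015, 0, 0, 0, -5.0], [0.0, -0.0032, 0.0019, 0, 0, 0, -6.0], [0.0, -0.0037, 0.0024, 0, 0, 0, -7.0], [0.0, -0.0041, 0.0028, 0, 0, 0, -8.0], [0.53335922 0.02933967 0.13267768] F [ 4.01 -3.28 -2.98] Ftan(resist) 5.175983182616479 Frad 0.17827113685275364 tq [-0.96 -1.03 -0.  ] q6 0.722208010933118
240 [0.5368 0.0263] 238 [0.5357 0.0269] 236 [0.5347 0.0276] 234 [0.5337 0.0283] 232 [0.5327 0.0291] 230 [0.5317 0.0299] 228 [0.5307 0.0307] 226 [0.5298 0.0315] 224 [0.5289 0.0324] 222 [0.5281 0.0333] 220 [0.5273 0.0343] 218 [0.5265 0.0353] 216 [0.5257 0.0363] 214 [0.525  0.0373] 212 [0.5243 0.0383] 210 [0.5237 0.0394] 208 [0.5231 0.0405] 206 [0.5225 0.0416] 204 [0.522  0.0427] 202 [0.5215 0.0439] 200 [0.5211 0.0451] 198 [0.5207 0.0462] 196 [0.5203 0.0474] 194 [0.52   0.0486] 192 [0.5197 0.0499] 190 [0.5194 0.0511] 188 [0.5192 0.0523] 186 [0.5191 0.0536] 184 [0.519  0.0548] 182 [0.5189 0.0561] 180 [0.5189 0.0573] 178 [0.5189 0.0585] 176 [0.519  0.0598] 174 [0.5191 0.061 ] 172 [0.5192 0.0623] 170 [0.5194 0.0635] 168 [0.5197 0.0647] 166 [0.52  0.066] 164 [0.5203 0.0672] 162 [0.5207 0.0684] 160 [0.5211 0.0695] 158 [0.5215 0.0707] 156 [0.522  0.0719] 154 [0.5225 0.073 ] 152 [0.5231 0.0741] 150 [0.5237 0.0752] 148 [0.5243 0.0763] 146 [0.525  0.0773] 144 [0.5257 0.0783] 142 [0.5265 0.0793] 140 [0.5273 0.0803] 138 [0.5281 0.0813] 136 [0.5289 0.0822] 134 [0.5298 0.0831] 132 [0.5307 0.0839]
```

Friction resists at 5.2 N, and the arm yields about 1.5 mm at that force. A 6° command per call therefore limits itself to about 12 N.

Call:
{"fn": "step_arm", "kwargs": {
  "motion": [
    [[0.0, -0.0006, 0.0003, -0.0004, 0, 0, -1], [0.0, -0.0011, 0.0006, -0.0008, 0, 0, -2], [0.0, -0.0017, 0.001, -0.0008, 0, 0, -3], [0.0, -0.0022, 0.0013, -0.0008, 0, 0, -4], [0.0, -0.0028, 0.0016, -0.0008, 0, 0, -5], [0.0, -0.0033, 0.002, -0.0008, 0, 0, -6], [0.0, -0.0033, 0.002, -0.0008, 0, 0, -6], [0.0, -0.0033, 0.002, -0.0008, 0, 0, -6]]
  ]
}}

```text
time: 17.55
tool_pos: [0.531, 0.0309, 0.1325]
tcp_rot: [2.904, 1.168, -0.004]
wrist_force: [3.4, -4.0, -0.9]
width: 0.157
```

```bash
python3 st.py 1 7
```

```text
0.0355 228.1
[0.0, -0.0005, 0.0004, 0, 0, 0, -1.0], [0.0, -0.001, 0.0007, 0, 0, 0, -2.0], [0.0, -0.0015, 0.0011, 0, 0, 0, -3.0], [0.0, -0.002, 0.0015, 0, 0, 0, -4.0], [0.0, -0.0025, 0.0019, 0, 0, 0, -5.0], [0.0, -0.0029, 0.0024, 0, 0, 0, -6.0], [0.0, -0.0033, 0.0029, 0, 0, 0, -7.0], [0.53101152 0.03089597 0.13254932] F [ 3.43 -4.01 -0.85] Ftan(resist) 5.234573648674979 Frad 0.6918412377877643 tq [-1.06 -0.86  0.  ] q6 0.8316636505083341
```

Call:
{"fn": "step_arm", "kwargs": {
  "motion": [
    [[0.0, -0.0006, 0.0004, -0.0003, 0, 0, -1.2], [0.0, -0.0012, 0.0009, -0.0006, 0, 0, -2.4], [0.0, -0.0018, 0.0013, -0.0008, 0, 0, -3.6], [0.0, -0.0024, 0.0018, -0.0008, 0, 0, -4.8], [0.0, -0.0029, 0.0024, -0.0008, 0, 0, -6], [0.0, -0.0029, 0.0024, -0.0008, 0, 0, -6], [0.0, -0.0029, 0.0024, -0.0008, 0, 0, -6], [0.0, -0.0029, 0.0024, -0.0008, 0, 0, -6]]
  ]
}}

```text
time: 18.55
tool_pos: [0.5288, 0.0328, 0.1325]
tcp_rot: [2.96, 1.013, -0.003]
wrist_force: [2.0, -5.0, 1.2]
width: 0.162
```

```bash
python3 st.py 1.5 5
```

```text
0.0356 223.4
[0.0, -0.0007, 0.0007, 0, 0, 0, -1.5], [0.0, -0.0013, 0.0013, 0, 0, 0, -3.0], [0.0, -0.0019, 0.002, 0, 0, 0, -4.5], [0.0, -0.0025, 0.0027, 0, 0, 0, -6.0], [0.0, -0.0031, 0.0035, 0, 0, 0, -7.5], [0.52879971 0.03283019 0.1325205 ] F [ 1.99 -4.97  1.22] Ftan(resist) 4.9812021070490164 Frad 1.9621047162673544 tq [-1.07 -0.64  0.07] q6 0.942167114573165
```

Call:
{"fn": "step_arm", "kwargs": {
  "motion": [
    [[0.0, -0.0007, 0.0007, 0, 0, 0, -1.5], [0.0, -0.0013, 0.0013, 0, 0, 0, -3], [0.0, -0.0019, 0.002, 0, 0, 0, -4.5], [0.0, -0.0027, 0.003, 0, 0, 0, -6.4], [0.0, -0.0027, 0.003, 0, 0, 0, -6.4], [0.0, -0.0027, 0.003, 0, 0, 0, -6.4], [0.0, -0.0027, 0.003, 0, 0, 0, -6.4], [0.0, -0.0027, 0.003, 0, 0, 0, -6.4]]
  ]
}}

```text
time: 19.55
tool_pos: [0.5262, 0.0354, 0.1326]
tcp_rot: [3.012, 0.845, -0.004]
wrist_force: [2.4, -3.9, -1.4]
width: 0.161
```

Call:
{"fn": "step_arm", "kwargs": {
  "motion": [
    [[0.0, -0.0006, 0.0008, 0, 0, 0, -1.5], [0.0, -0.0011, 0.0016, 0, 0, 0, -3], [0.0, -0.0017, 0.0025, 0, 0, 0, -4.5], [0.0, -0.0022, 0.0035, 0, 0, 0, -6.5], [0.0, -0.0022, 0.0035, 0, 0, 0, -6.5], [0.0, -0.0022, 0.0035, 0, 0, 0, -6.5], [0.0, -0.0022, 0.0035, 0, 0, 0, -6.5], [0.0, -0.0022, 0.0035, 0, 0, 0, -6.5]]
  ]
}}

```text
time: 20.55
tool_pos: [0.5239, 0.0385, 0.1326]
tcp_rot: [3.055, 0.672, -0.006]
wrist_force: [2.3, -4.3, -1.9]
width: 0.159
```

Call:
{"fn": "step_arm", "kwargs": {
  "motion": [
    [[0.0, -0.0004, 0.0009, 0, 0, 0, -1.5], [0.0, -0.0009, 0.0018, 0, 0, 0, -3], [0.0, -0.0013, 0.0027, 0, 0, 0, -4.5], [0.0, -0.0016, 0.0036, 0, 0, 0, -6.5], [0.0, -0.0016, 0.0036, 0, 0, 0, -6.5], [0.0, -0.0016, 0.0036, 0, 0, 0, -6.5], [0.0, -0.0016, 0.0036, 0, 0, 0, -6.5], [0.0, -0.0016, 0.0036, 0, 0, 0, -6.5]]
  ]
}}

```text
time: 21.55
tool_pos: [0.522, 0.0417, 0.1326]
tcp_rot: [3.087, 0.498, -0.008]
wrist_force: [2.2, -4.4, -1.0]
width: 0.166
```

Call:
{"fn": "step_arm", "kwargs": {
  "motion": [
    [[0.0, -0.0003, 0.001, 0, 0, 0, -1.6], [0.0, -0.0006, 0.0019, 0, 0, 0, -3.2], [0.0, -0.0009, 0.0029, 0, 0, 0, -4.8], [0.0, -0.0011, 0.0039, 0, 0, 0, -6.5], [0.0, -0.0011, 0.0039, 0, 0, 0, -6.5], [0.0, -0.0011, 0.0039, 0, 0, 0, -6.5], [0.0, -0.0011, 0.0039, 0, 0, 0, -6.5], [0.0, -0.0011, 0.0039, 0, 0, 0, -6.5]]
  ]
}}

```text
time: 22.55
tool_pos: [0.5206, 0.0453, 0.1326]
tcp_rot: [3.11, 0.322, -0.011]
wrist_force: [1.3, -5.4, -0.6]
width: 0.163
```

Call:
{"fn": "step_arm", "kwargs": {
  "motion": [
    [[0.0, -0.0002, 0.001, 0, 0, 0, -1.6], [0.0, -0.0004, 0.002, 0, 0, 0, -3.2], [0.0, -0.0006, 0.003, 0, 0, 0, -4.8], [0.0, -0.0007, 0.0039, 0, 0, 0, -6.4], [0.0, -0.0007, 0.0039, 0, 0, 0, -6.4], [0.0, -0.0007, 0.0039, 0, 0, 0, -6.4], [0.0, -0.0007, 0.0039, 0, 0, 0, -6.4], [0.0, -0.0007, 0.0039, 0, 0, 0, -6.4]]
  ]
}}

```text
time: 23.55
tool_pos: [0.5194, 0.0489, 0.1326]
tcp_rot: [3.123, 0.15, -0.014]
wrist_force: [0.9, -5.3, 0.7]
width: 0.164
```

Call:
{"fn": "step_arm", "kwargs": {
  "motion": [
    [[0.0, -0.0001, 0.001, 0, 0, 0, -1.6], [0.0, -0.0001, 0.002, 0, 0, 0, -3.2], [0.0, -0.0002, 0.003, 0, 0, 0, -4.8], [0.0, -0.0002, 0.004, 0, 0, 0, -6.4], [0.0, -0.0002, 0.004, 0, 0, 0, -6.4], [0.0, -0.0002, 0.004, 0, 0, 0, -6.4], [0.0, -0.0002, 0.004, 0, 0, 0, -6.4], [0.0, -0.0002, 0.004, 0, 0, 0, -6.4]]
  ]
}}

```text
time: 24.55
tool_pos: [0.5188, 0.0527, 0.1325]
tcp_rot: [3.127, -0.023, -0.017]
wrist_force: [0.4, -4.6, 0.4]
width: 0.166
```

Call:
{"fn": "step_arm", "kwargs": {
  "motion": [
    [[0.0, 0.0, 0.001, 0, 0, 0, -1.6], [0.0, 0.0, 0.002, 0, 0, 0, -3.2], [0.0, 0.0001, 0.003, 0, 0, 0, -4.8], [0.0, 0.0002, 0.004, 0, 0, 0, -6.4], [0.0, 0.0002, 0.004, 0, 0, 0, -6.4], [0.0, 0.0002, 0.004, 0, 0, 0, -6.4], [0.0, 0.0002, 0.004, 0, 0, 0, -6.4], [0.0, 0.0002, 0.004, 0, 0, 0, -6.4]]
  ]
}}

```text
time: 25.55
tool_pos: [0.5184, 0.0565, 0.1325]
tcp_rot: [3.121, -0.196, -0.02]
wrist_force: [-0.3, -4.9, 1.2]
width: 0.163
```

Call:
{"fn": "step_arm", "kwargs": {
  "motion": [
    [[0.0, 0.0001, 0.001, 0, 0, 0, -1.6], [0.0, 0.0003, 0.002, 0, 0, 0, -3.2], [0.0, 0.0004, 0.003, 0, 0, 0, -4.8], [0.0, 0.0006, 0.0039, 0, 0, 0, -6.4], [0.0, 0.0006, 0.0039, 0, 0, 0, -6.4], [0.0, 0.0006, 0.0039, 0, 0, 0, -6.4], [0.0, 0.0006, 0.0039, 0, 0, 0, -6.4], [0.0, 0.0006, 0.0039, 0, 0, 0, -6.4]]
  ]
}}

```text
time: 26.55
tool_pos: [0.5184, 0.0595, 0.1325]
tcp_rot: [3.104, -0.368, -0.023]
wrist_force: [-0.6, -7.8, 1.9]
width: 0.166
```

The force rose from about 5 to 7.8 N and the advance dropped, so the cap has met the screw. Creeping from here.

Call:
{"fn": "step_arm", "kwargs": {
  "motion": [
    [[0.0, 0.0001, 0.0005, 0, 0, 0, -0.8], [0.0, 0.0002, 0.001, 0, 0, 0, -1.6], [0.0, 0.0003, 0.0015, 0, 0, 0, -2.4], [0.0, 0.0003, 0.0017, 0, 0, 0, -2.8], [0.0, 0.0003, 0.0017, 0, 0, 0, -2.8], [0.0, 0.0003, 0.0017, 0, 0, 0, -2.8], [0.0, 0.0003, 0.0017, 0, 0, 0, -2.8], [0.0, 0.0003, 0.0017, 0, 0, 0, -2.8]]
  ]
}}

```text
time: 27.55
tool_pos: [0.5183, 0.0601, 0.1324]
tcp_rot: [3.093, -0.441, -0.025]
wrist_force: [-0.2, -6.8, 1.1]
width: 0.159
```

```bash
python3 st.py 1 2
```

```text
0.0365 175.5
[0.0, 0.0002, 0.0006, 0, 0, 0, -1.0], [0.0, 0.0005, 0.0012, 0, 0, 0, -2.0], [0.51826706 0.06014073 0.13242045] F [-0.22 -6.79  1.06] Ftan(resist) 6.789399781010673 Frad -0.3072343880167659 tq [-1.95 -0.14  0.06] q6 1.9388387762835895
```

Call:
{"fn": "step_arm", "kwargs": {
  "motion": [
    [[0.0, 0.0001, 0.0006, 0, 0, 0, -0.8], [0.0, 0.0003, 0.0012, 0, 0, 0, -1.6], [0.0, 0.0005, 0.0018, 0, 0, 0, -2.4], [0.0, 0.0006, 0.0022, 0, 0, 0, -3.0], [0.0, 0.0006, 0.0022, 0, 0, 0, -3.0], [0.0, 0.0006, 0.0022, 0, 0, 0, -3.0], [0.0, 0.0006, 0.0022, 0, 0, 0, -3.0], [0.0, 0.0006, 0.0022, 0, 0, 0, -3.0]]
  ]
}}

```text
time: 28.55
tool_pos: [0.5184, 0.0611, 0.1324]
tcp_rot: [3.078, -0.519, -0.027]
wrist_force: [0.6, -7.7, -0.5]
width: 0.161
```

```bash
python3 st.py 1 2
```

```text
0.0365 174.1
[0.0, 0.0002, 0.0006, 0, 0, 0, -1.0], [0.0, 0.0005, 0.0012, 0, 0, 0, -2.0], [0.51840537 0.0610594  0.13237629] F [ 0.59 -7.65 -0.53] Ftan(resist) 7.549509757183339 Frad -1.373109109644469 tq [-2.06 -0.07  0.05] q6 1.9929846232680648
```

Call:
{"fn": "step_arm", "kwargs": {
  "motion": [
    [[0.0, 0.0001, 0.0006, 0, 0, 0, -0.8], [0.0, 0.0003, 0.0012, 0, 0, 0, -1.6], [0.0, 0.0005, 0.0018, 0, 0, 0, -2.4], [0.0, 0.0007, 0.0026, 0, 0, 0, -3.0], [0.0, 0.0007, 0.0026, 0, 0, 0, -3.0], [0.0, 0.0007, 0.0026, 0, 0, 0, -3.0], [0.0, 0.0007, 0.0026, 0, 0, 0, -3.0], [0.0, 0.0007, 0.0026, 0, 0, 0, -3.0]]
  ]
}}

```text
time: 29.55
tool_pos: [0.5186, 0.0622, 0.1324]
tcp_rot: [3.061, -0.596, -0.029]
wrist_force: [-0.4, -9.3, 0.9]
width: 0.162
```

```bash
python3 st.py 1 2
```

```text
0.0364 172.3
[0.0, 0.0002, 0.0006, 0, 0, 0, -1.0], [0.0, 0.0005, 0.0012, 0, 0, 0, -2.0], [0.51862128 0.06215045 0.1323892 ] F [-0.4  -9.32  0.93] Ftan(resist) 9.293239549437937 Frad -0.8474627457827711 tq [-2.28  0.06  0.08] q6 2.047679472002886
```

Call:
{"fn": "step_arm", "kwargs": {
  "motion": [
    [[0.0, 0.0001, 0.0006, 0, 0, 0, -0.8], [0.0, 0.0003, 0.0012, 0, 0, 0, -1.6], [0.0, 0.0006, 0.0018, 0, 0, 0, -2.4], [0.0, 0.0008, 0.0026, 0, 0, 0, -3.0], [0.0, 0.0008, 0.0026, 0, 0, 0, -3.0], [0.0, 0.0008, 0.0026, 0, 0, 0, -3.0], [0.0, 0.0008, 0.0026, 0, 0, 0, -3.0], [0.0, 0.0008, 0.0026, 0, 0, 0, -3.0]]
  ]
}}

```text
time: 30.55
tool_pos: [0.5188, 0.063, 0.1323]
tcp_rot: [3.042, -0.673, -0.031]
wrist_force: [-0.3, -9.8, 1.4]
width: 0.16
```

```bash
python3 st.py 1 2
```

```text
0.0363 170.9
[0.0, 0.0002, 0.0006, 0, 0, 0, -1.0], [0.0, 0.0005, 0.0012, 0, 0, 0, -2.0], [0.5188295  0.06301534 0.13231791] F [-0.29 -9.79  1.38] Ftan(resist) 9.711315802530006 Frad -1.2523512077408152 tq [-2.34  0.03  0.08] q6 2.1021682629905594
```

About 9.7 N at the socket means roughly 26 N of cap pressure, which is snug. Relaxing the bar before lifting.

Call:
{"fn": "step_arm", "kwargs": {
  "motion": [
    [[0.0, 0, 0, 0, 0, 0, 0], [0.0, -0.0002, -0.0005, 0, 0, 0, 0], [0.0, -0.0003, -0.001, 0, 0, 0, 0], [0.0, -0.0004, -0.0015, 0, 0, 0, 0], [0.0, -0.0005, -0.002, 0, 0, 0, 0], [0.0, -0.0005, -0.002, 0, 0, 0, 0], [0.0, -0.0005, -0.002, 0, 0, 0, 0], [0.0, -0.0005, -0.002, 0, 0, 0, 0]]
  ]
}}

```text
time: 31.55
tool_pos: [0.5185, 0.0613, 0.1324]
tcp_rot: [3.043, -0.673, -0.03]
wrist_force: [2.8, 0.4, -1.4]
width: 0.164
```

```bash
python3 st.py 1 1
```

```text
0.0364 173.6
[0.0, 0.0002, 0.0006, 0, 0, 0, -1.0], [0.51854707 0.06134099 0.13238648] F [ 2.81  0.42 -1.43] Ftan(resist) -0.7246403465965855 Frad -2.7435607733868626 tq [ 0.1  -0.71  0.04] q6 2.0986025095120446
```

Call:
{"fn": "step_arm", "kwargs": {
  "motion": [
    [[0.0, 0.0007, 0, 0, 0, 0, 0], [0.0, 0.0008, 0, 0.002, 0, 0, 0], [0.0, 0.0008, 0, 0.007, 0, 0, 0], [0.0, 0.0008, 0, 0.014, 0, 0, 0], [0.0, 0.0008, 0, 0.024, 0, 0, 0], [0.0, -0.005, 0, 0.045, 0, 0, 0], [0.0, -0.02, -0.01, 0.07, 0, 0, 8], [0.0, -0.035, -0.03, 0.09, 0, 0, 16]]
  ]
}}

```text
time: 32.55
tool_pos: [0.4832, 0.0315, 0.2241]
tcp_rot: [3.105, -0.234, -0.024]
wrist_force: [1.0, -0.6, -1.6]
width: 0.159
```

```bash
python3 -c "
from h import *
s=read_state();print(s['tool_pos'],s['tcp_rot'],s['wrist_force'],s['q'])"
```

```text
[0.48315441 0.03151067 0.2240631 ] [ 3.1054456  -0.23375193 -0.02376923] [ 1.02203047 -0.55704004 -1.64449196] [ 0.03084595 -0.06807442  2.02209918 -0.02730197  1.20575888  1.76188105]
```

Call:
{"fn": "step_arm", "kwargs": {
  "motion": [
    [[0.0, 0.005, -0.04, 0, 0, 0, 2], [0.0, 0.012, -0.085, 0, 0, 0, 4], [0.0, 0.02, -0.13, 0, 0, 0, 6], [0.0, 0.028, -0.18, 0, 0, 0, 8], [0.0, 0.036, -0.23, 0, 0, 0, 10], [0.0, 0.042, -0.275, 0, 0, 0, 12], [0.0, 0.0454, -0.311, -0.01, 0, 0, 13], [0.0, 0.0454, -0.311, -0.024, 0, 0, 13]]
  ]
}}

```text
time: 33.55
tool_pos: [0.5288, -0.2821, 0.2009]
tcp_rot: [3.109, 0.114, -0.017]
wrist_force: [-0.2, 0.4, -0.9]
width: 0.167
```

Call:
{"fn": "step_arm", "kwargs": {
  "motion": [
    [[0.0, 0.0, 0.0, 0, 0, 0, 0], [0.0, 0.0, 0.0, 0, 0, 0, 0], [0.0, 0.0, 0.0, 0, 0, 0, 0], [0.0, 0.0, 0.0, 0, 0, 0, 0], [0.0, 0.0, 0.0, 0, 0, 0, 0], [0.0, 0.0, 0.0, 0, 0, 0, 0], [0.0, 0.0, 0.0, 0, 0, 0, 0], [0.0, 0.0, 0.0, 0, 0, 0, 0]]
  ]
}}

```text
time: 34.55
tool_pos: [0.5287, -0.2821, 0.2008]
tcp_rot: [3.109, 0.114, -0.017]
wrist_force: [0.1, 0.1, -0.9]
width: 0.165
```

```bash
cat > hole.py <<'E'
from h import *
import sys;n=sys.argv[1]
s=read_state();tp=s["tool_pos"];print(s["time"],tp,s["tcp_rot"],s["wrist_force"])
p,d=read_camera("wrist");C=cloud("wrist",d);np.savez(n,p=p,d=d)
T=np.array(get_calibration("wrist")["world_from_camera"]);X,Y,z=C[...,0],C[...,1],C[...,2]
m=(abs(X-.53)<.05)&(abs(Y+.28)<.05)&(z>.036)&(z<.045)
print("holder",cv2.minAreaRect((C[m][:,:2]*1000).astype(np.float32)))
F=C.reshape(-1,3);m=np.hypot(F[:,0]-tp[0],F[:,1]-tp[1])<.015
for a in (.095,.085,.07,.05,.04):
    g=F[m&(abs(F[:,2]-(tp[2]-a))<.006)]
    if len(g)>5:
        cc=g.mean(0)[:2];e=T[:2,3]-cc;e/=np.hypot(*e);print("rod -",a,(cc-.0043*e).round(4),(cc-.0043*e-tp[:2]).round(4),len(g))
cv2.imwrite(f"pics/{n}.png",cv2.resize(p[100:270,220:430],None,fx=3,fy=3))
E
python3 hole.py w7
```

```text
34.55 [ 0.5287411  -0.28213542  0.2008451 ] [ 3.10948892  0.11415703 -0.01714539] [ 0.06252582  0.11582948 -0.86997941]
holder ((528.5556640625, -279.78173828125), (60.10502243041992, 60.722808837890625), 75.89366149902344)
rod - 0.095 [ 0.5279 -0.2847] [-0.0009 -0.0026] 67
rod - 0.085 [ 0.5279 -0.2848] [-0.0009 -0.0027] 74
rod - 0.07 [ 0.5278 -0.2841] [-0.0009 -0.002 ] 88
rod - 0.05 [ 0.5279 -0.2838] [-0.0008 -0.0016] 118
rod - 0.04 [ 0.528  -0.2838] [-0.0008 -0.0016] 141
```

View pics/w7.png

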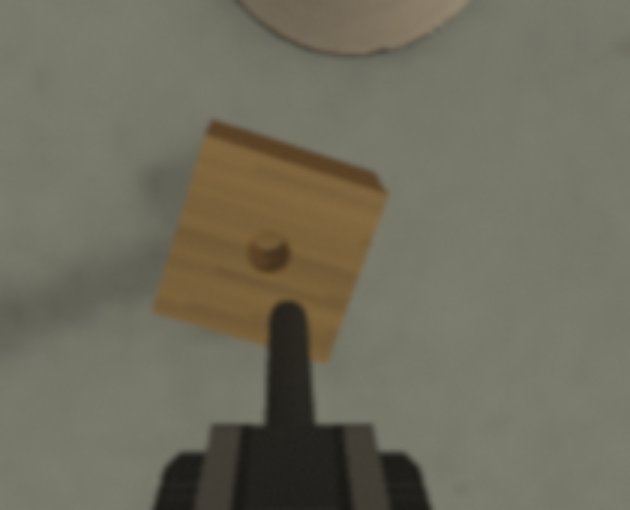

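The hole is clearly visible at px (309,183.7) and the tip is about 5 mm to its −y side.

Run:
```python
from h import *
c=get_calibration("wrist");K=np.array(c["K"]);D=np.array(c["dist_coeffs"],float);T=np.array(c["world_from_camera"])
n=cv2.undistortPoints(np.array([[[309,183.7]]]),K,D)[0,0];r=T[:3,:3]@[*n,1];print(T[:3,3]+r*(.04-T[2,3])/r[2])
```

```text
[ 0.52900203 -0.28014797  0.04      ]
```

Call:
{"fn": "step_arm", "kwargs": {
  "motion": [
    [[0.0, 0.0009, 0.0031, 0, 1, 0, 0], [0.0, 0.0009, 0.0031, -0.02, 1, 0, 0], [0.0, 0.0009, 0.0031, -0.04, 1, 0, 0], [0.0, 0.0009, 0.0031, -0.053, 1, 0, 0], [0.0, 0.0009, 0.0031, -0.057, 1, 0, 0], [0.0, 0.0009, 0.0031, -0.061, 1, 0, 0], [0.0, 0.0009, 0.0031, -0.065, 1, 0, 0], [0.0, 0.0009, 0.0031, -0.067, 1, 0, 0]]
  ]
}}

```text
time: 35.6
tool_pos: [0.5298, -0.2791, 0.134]
tcp_rot: [3.127, 0.115, -0.016]
wrist_force: [-0.0, -0.1, -0.6]
width: 0.162
```

Tip at about 31 mm, inside the hole, with no side force. Lowering to just above the bottom.

Call:
{"fn": "step_arm", "kwargs": {
  "motion": [
    [[0.0, 0, 0, -0.004, 0, 0, 0], [0.0, 0, 0, -0.008, 0, 0, 0], [0.0, 0, 0, -0.012, 0, 0, 0], [0.0, 0, 0, -0.015, 0, 0, 0], [0.0, 0, 0, -0.017, 0, 0, 0], [0.0, 0, 0, -0.0185, 0, 0, 0], [0.0, 0, 0, -0.0185, 0, 0, 0], [0.0, 0, 0, -0.0185, 0, 0, 0]]
  ]
}}

```text
time: 36.6
tool_pos: [0.5299, -0.2792, 0.1157]
tcp_rot: [3.126, 0.115, -0.015]
wrist_force: [0.7, 0.1, -1.9]
width: 0.158
```

Call:
{"fn": "step_arm", "kwargs": {
  "motion": [
    [[0.0, 0, 0, -0.001, 0, 0, 0], [0.03, 0, 0, -0.001, 0, 0, 0], [0.06, 0, 0, -0.001, 0, 0, 0], [0.0854, 0, 0, -0.001, 0, 0, 0], [0.0854, 0, 0, -0.001, 0, 0, 0], [0.0854, 0, 0, -0.001, 0, 0, 0], [0.0854, 0, 0, -0.001, 0, 0, 0], [0.0854, 0, 0, -0.001, 0, 0, 0]]
  ]
}}

```text
time: 37.6
tool_pos: [0.5299, -0.2792, 0.1146]
tcp_rot: [3.126, 0.115, -0.015]
wrist_force: [0.4, -0.4, 0.6]
width: 0.999
```

Call:
{"fn": "step_arm", "kwargs": {
  "motion": [
    [[0.0854, 0, 0, 0.005, 0, 0, 0], [0.0854, 0, 0, 0.015, 0, 0, 0], [0.0854, 0, 0, 0.03, 0, 0, 0], [0.0854, 0, 0, 0.05, 0, 0, 0], [0.0854, 0, 0, 0.08, 0, 0, 0], [0.0854, 0, 0, 0.09, 0, 0, 0], [0.0854, 0, 0, 0.09, 0, 0, 0], [0.0854, 0, 0, 0.09, 0, 0, 0]]
  ]
}}

```text
time: 38.6
tool_pos: [0.5293, -0.2788, 0.2036]
tcp_rot: [3.127, 0.115, -0.018]
wrist_force: [-0.3, -0.6, -0.3]
width: 1.003
```

```bash
sed -i 's/p\[100:270,220:430\]/p[0:400,0:640]/;s/fx=3,fy=3/fx=1,fy=1/' hole.py; cp a.py a2.py; python3 a2.py w8
python3 - <<'E'
from h import *
p,d=read_camera("top")
for t in("dial_indicator_mid","micrometer_mid","knurled_knob_mid"): print(t,[(np.round(w("top",s["xyz"]),3).tolist(),round(s["score"],2)) for s in spot_in("top",t)[:1]])
E
```

```text
38.6 [ 0.52929255 -0.27880672  0.20364049] [ 3.12739277  0.11501543 -0.01751548] [-0.51766961  0.1583247   1.82463811 -0.01757582  1.16186638  0.98662117]
head 495 ((520.9075317382812, -272.4631652832031), (16.838241577148438, 16.188154220581055), 2.8629841804504395) z 0.1200651135776232 mean [ 521.8383  -272.27008]
holder 3262 ((528.4557495117188, -279.65032958984375), (60.101776123046875, 60.31065368652344), 75.84188842773438) z 0.04086587537530392 mean [ 532.24347 -280.09348]
dial_indicator_mid [([0.458, 0.269, 0.018], 0.95)]
micrometer_mid [([0.573, 0.293, 0.009], 0.77)]
knurled_knob_mid [([0.41, -0.115, 0.019], 0.44)]
```

View pics/w8.png

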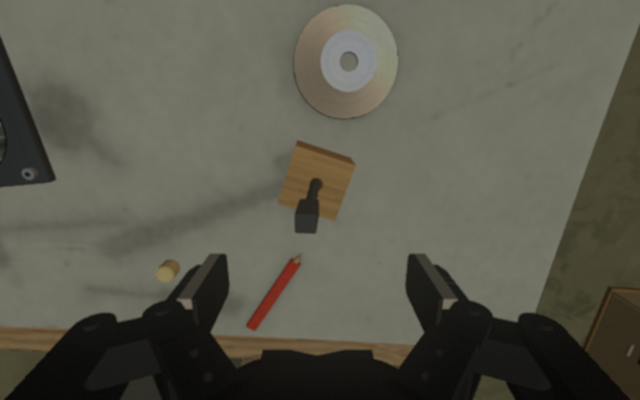

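The bar stands in its hole at px (307,215), leaning about 0.1 rad with its top at 120 mm, so it is fully down. The bystander tools read within about 5 mm of where they started. Handing in.

```bash
python3 -c "
from workcell import *
print(finish_job(), read_state()['time'])"
```

```text
the job is handed in; nothing more can be done
the job is handed in; nothing more can be done
```

I turned the collar with the bar until the cap tightened against the screw, put the bar back in its holder and handed the job in. It took about 39 s of the 72 s allowed, and the hand-in gave no verdict.

- **Turning:** I used two strokes from two sockets, about 77° and then about 64°. Resistance stayed near 5 N until the cap met the screw, where it began to climb.
- **Tightness:** I stopped at 9.7 N at the socket, inside the 9–13 N snug range. I estimate 25–28 N of cap pressure from that. I couldn't check it by sight because the plate edge hides the screw from the scene camera.
- **Bar:** It stands fully down in the hole, with its top at 120 mm, which puts the tip about 10 mm above the bench. It leans about 0.1 rad because the hole is loose, against a limit of 0.2 rad.
- **Bystander tools:** All three read within 5 mm of their starting positions, which is about the detector's accuracy; the knob's detection score was low (0.44).
- **Gripper:** It is open and about 90 mm above where it released the bar.

The clearest disagreement was the holder block's centre, about 3 mm apart between the top and wrist cameras. I went by the wrist camera, and the bar went in without side force.

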